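Put the sample pots away in the bench drawer and latch it

TASK

Take every sample pot out of the pocket tray and put it away in the open drawer of the bench unit, one pot to a well. When all are in, push the drawer fully shut, then swing the hook on top of the unit closed until it rests against the pin of the drawer front. Leave the bottle, the jar and the tube rack where they stand.

Things in the scene. Friction and masses are not known exactly. Their poses are not given: they have to be found in the camera images.
- tray: Grey pocket tray fixed to the table, 130 (its x) x 110 (its y) x 14 mm high, with six square pockets 28 mm wide and 6 mm deep: three along its x at -40, 0, +40 mm by two along its y at -30, +30 mm. Origin: centre of its underside, z up. A pot standing in a pocket rises 14 mm above the tray's top; there is most room for the fingers along the tray's y.
- pot1: Squat eight-sided sample pot with a white cap over a clear base with an amber sample, 24 mm across the flats, 26 mm across the corners, 20 mm tall, about 15 g. Origin: its centre (10 mm above its underside); z along its axis, up at the start. Between four and six such pots are present, standing in pockets of the tray; absent ones read None.
- pot2: Squat eight-sided sample pot with a white cap over a clear base with an amber sample, 24 mm across the flats, 26 mm across the corners, 20 mm tall, about 15 g. Origin: its centre (10 mm above its underside); z along its axis, up at the start. Between four and six such pots are present, standing in pockets of the tray; absent ones read None.
- pot3: Squat eight-sided sample pot with a white cap over a clear base with an amber sample, 24 mm across the flats, 26 mm across the corners, 20 mm tall, about 15 g. Origin: its centre (10 mm above its underside); z along its axis, up at the start. Between four and six such pots are present, standing in pockets of the tray; absent ones read None.
- pot4: Squat eight-sided sample pot with a white cap over a clear base with an amber sample, 24 mm across the flats, 26 mm across the corners, 20 mm tall, about 15 g. Origin: its centre (10 mm above its underside); z along its axis, up at the start. Between four and six such pots are present, standing in pockets of the tray; absent ones read None.
- pot5: Squat eight-sided sample pot with a white cap over a clear base with an amber sample, 24 mm across the flats, 26 mm across the corners, 20 mm tall, about 15 g. Origin: its centre (10 mm above its underside); z along its axis, up at the start. Between four and six such pots are present, standing in pockets of the tray; absent ones read None.
- pot6: Squat eight-sided sample pot with a white cap over a clear base with an amber sample, 24 mm across the flats, 26 mm across the corners, 20 mm tall, about 15 g. Origin: its centre (10 mm above its underside); z along its axis, up at the start. Between four and six such pots are present, standing in pockets of the tray; absent ones read None.
- unit: Grey bench drawer unit fixed to the table, 200 deep (its x) x 210 wide (its y) x 85 mm high, open on its -x side, where the drawer is. Origin: centre of its underside, x from the drawer side to the back, z up.
- drawer (a joint): The drawer: 0 = fully shut, grows in m as it comes out along the unit's -x, up to 0.15; starts 0.128 or more out. It slides with about 2 N of friction and stays where it is left. Its front is 16 mm thick, 210 wide, from 3 to 82 mm above the table; a pull strip 90 wide and 13 mm proud runs along it between 27 and 33 mm height.
- wells (a point): Point on the drawer, moving with it, axes as the unit's: the middle of its grey insert, at the height of the wells' floors (24 mm above the table). Six square wells 37 mm wide and 8 mm deep lie at -23 and +23 mm along x by -52, 0 and +52 mm along y; the insert's top is 8 mm above the floors and level out to its edges (104 x 170 mm); the inner side of the drawer front is 52 mm to -x of this point.
- face (a point): Point in the middle of the drawer front's outer face, 55 mm above the table, moving with the drawer; push here along the unit's +x. Axes as the unit's.
- pin (a point): Centre of the top of the upright steel pin, 8 mm thick, that stands on the drawer front's top edge, 98 mm above the table; the hook closes around it.
- hook (a joint): The flat steel hook on top of the unit, turning about an upright pivot: 0 = closed, at its stop, lying along the unit's -x with its bent end in front of the pin (when the drawer is shut); grows in rad as it swings open towards the unit's +y, up to 1.7; starts at 1.0 to 1.6. It turns stiffly (0.04 N m) and stays where it is left.
- hook_pivot (a point): On the pivot axis of the hook, 117 mm above the table. At angle a the knob lies from here along the unit's (-cos a, sin a).
- hook_knob (a point): Centre of the top of the black upright round knob on the hook, 14 mm thick, 20 mm tall, its top 117 mm above the table, 38 mm from the pivot axis; pinch or push it to swing the hook.
- bottle: White bottle with a blue cap, 60 mm thick, 150 mm tall, not to be disturbed. Origin: centre of its underside.
- jar: Glass jar with a white cap, 64 mm thick, 80 mm tall, not to be disturbed. Origin: centre of its underside.
- rack: White tube rack with eight black-capped tubes, 70 (its x) x 150 (its y) x 90 mm high, not to be disturbed. Origin: centre of its underside.

How it is judged:
By the outcome, as a careful person would: the job done as asked, in the order asked, and still so for the second after the job is handed in, with the robot touching nothing.
Of pot1, pot2, pot3, pot4, pot5, pot6 only 4 to 6 are there at a start; the rules pass over those that are not, and their reading is None.
At some moment in a run one of pot1, pot2, pot3, pot4, pot5, pot6 may be knocked a few centimetres aside while the robot is not near it.
Once in a run the grip may slacken for a moment while it holds something.
It also fails if it takes over 210 s, if anything falls off the work surface, if the arm or the gripper's body presses on something with over 40 N, if the wrist force passes 120 N, or if a joint passes its speed limit or range.

ROBOT

A 6-joint arm with a two-finger parallel gripper is mounted at the origin on the work surface. World frame = base frame: x ahead of the robot, y to its left, z up, the work surface at z = 0. Lengths are in m, angles in degrees, forces in N, time in s.
With the tool pointing down it reaches from about 0.375 to 0.75 m from the base axis. Payload 9 kg.
Tool frame: the origin (TCP) lies where the fingers leave the gripper's body, on its centre line; the fingertips stand 73 mm ahead of it and the grasp point (between the pads) lies 54 mm ahead of it (robot.tip_reach is the distance from the TCP to the fingertips, in m); z points along the fingers, y is the line along which they close (so a half turn about z gives the same grasp; the last joint's range is limited). The gripper opens to 85 mm and grips with 20 to 120 N. Pads are 22 mm wide; open, the fingers measure 114 mm over their backs; the gripper's body (76 mm by 85 mm) begins 54 mm behind the grasp point. The pads swing forward as they close: fully open they stand 13 mm farther back than shut.
Start: joints at [53.99, 5.964, 5.575, 89.605, 0, 77.527], TCP at [0.24, 0.55, 0.304] pointing down, gripper open.
Joint ranges: [-171.21, 171.21], [-48.23, 106.86], [-62.78, 66.21], [-105.2, 120.99], [-86.42, 89.51], [-180, 180]. Speed limits (degrees/s): [127.2, 127.2, 147.25, 180, 180, 180].

INTERFACE

Orientations are given as [roll, pitch, yaw] about the fixed x, y, z axes, in that order (R = Rz(yaw) Ry(pitch) Rx(roll)).
In Python, from plant import robot gives the robot as it stands. Calls block until the motion is done:
- robot.move_pose(position, orientation): joint-space move of the TCP to a pose.
- robot.line_to(position, vel=0.15, rotation=None, guard=None): straight line of the TCP; rotation=None keeps the orientation; vel is the mean speed in m/s. With guard (N) it stops when the force on the tool has changed by that much, and returns True; else False.
- robot.goto_joints(angles): joint-space move.
- robot.set_gripper(opening): finger opening in m; the grip force is fixed at half the most; returns when the fingers have stopped.
- robot.pause(seconds).
- robot.ik(position, orientation): joint angles nearest the present ones, or None.
- robot.observe(): the state.
- robot.grab_frame(name): name is "scene" or "top"; returns the picture (480x640x3 uint8, blue, green, red); there is no depth.
- robot.get_calibration(name): a dict with "vertical_fov" (degrees; the focal length in pixels is half the picture's height over the tangent of half this angle, whatever the lens; pixels are square), "cx", "cy" (the principal point, pixels), "k1" (the pictures are not rectified: a ray, as slopes to the right and down, at radius r is drawn at 1 + k1 r^2 times it, then the intrinsics apply), "rvec" (rotation vector, rad) and "tvec" (3), from world to camera coordinates, as OpenCV has them. Camera axes: x right, y down, z forward; pixel columns grow to the right and rows downward; lengths in m; the calibration is good to about 2 mm. A picture is of the moment at which its call begins. get_calibration takes no time and is no camera call.
A pose or a line that the arm cannot do raises robot.IKError and nothing moves.
- robot.job_done(): hands the job in; it is judged then, once.
The state is a dict: "time": time; "q": joint angles; "qvel": joint speeds; "joint_torque": joint torques, N m; "tool_pos": TCP position; "tcp_rot": TCP orientation; "ft_force": force on the tool from outside, world axes, zero at the start; "torque": the same for the moment, N m; "gripper_width": finger opening in m; "gripper_force": force on a finger pad.
Only numpy, scipy, OpenCV 4.12 (cv2) and the standard library are available. Lean on these libraries where they do the work, as an engineer would, in place of code of your own. Each camera call takes 0.05 s, during which the arm holds its last target. There are 200 camera calls.

## Working session

There is one attempt and no reset: what is moved stays moved. The work goes in short steps, each a Python script; the robot and the scene stay as the last script left them, time stands still between calls to the robot, and variables do not carry over. Pictures are saved under pics/ and viewed, at most 14 in all, crops included, and the job is handed in when it is done.

```bash
mkdir -p pics; ls
python3 - <<'E'
from plant import robot
import cv2
for n in("scene","top"):
    cv2.imwrite(f"pics/{n}0.png",robot.grab_frame(n)); print(n,robot.get_calibration(n))
E
```

```text
pics
scene {'vertical_fov': 57.92131205632384, 'cx': 317.1028070470003, 'cy': 237.27587413679825, 'k1': -0.06230917047911767, 'rvec': array([ 1.40262182,  2.3982949 , -0.68325947]), 'tvec': array([ 0.340321  , -0.34143706,  1.30568357])}
top {'vertical_fov': 48.71583550898665, 'cx': 320.9963315518461, 'cy': 231.34201514848525, 'k1': -0.10957198019526944, 'rvec': array([ 2.12790791, -2.14460165,  0.18141698]), 'tvec': array([-0.07500539,  0.58832577,  1.4688819 ])}
```

View pics/scene0.png

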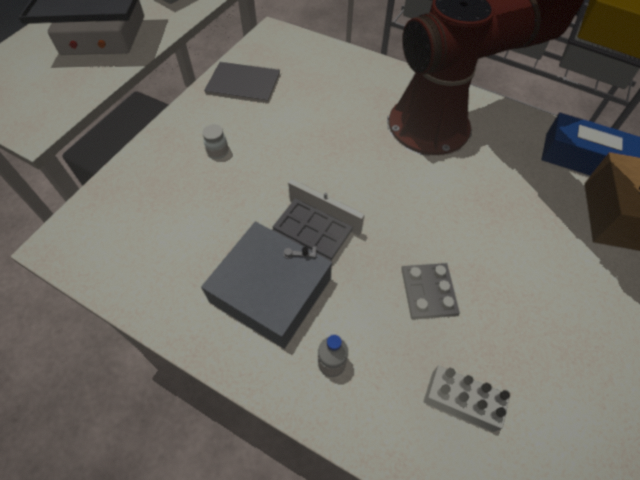

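View pics/top0.png

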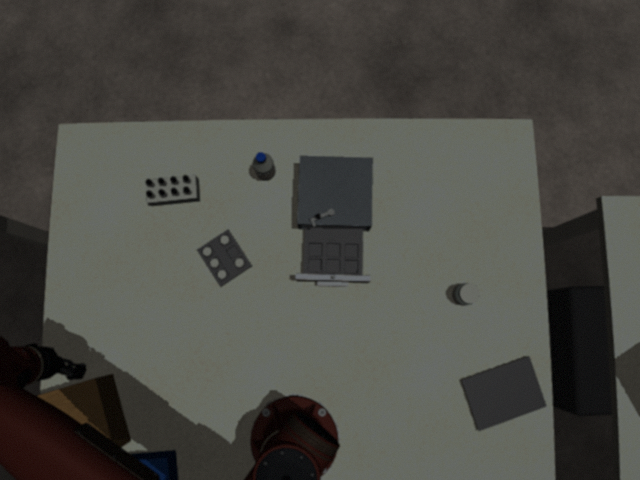

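The pictures show 5 pots in the tray: top view around (225,257), with one pocket empty. The drawer unit is at about (335,190), its drawer open toward the robot at (332,278), and the hook is near (322,215). I'll zoom in on both views.

Run:
```python
import cv2
def crop(n,x,y,w,h,s):
    i=cv2.imread(f"pics/{n}0.png")[y:y+h,x:x+w]
    i=cv2.convertScaleAbs(cv2.resize(i,None,fx=s,fy=s,interpolation=cv2.INTER_CUBIC),alpha=1.8)
    for k in range(0,w,20): cv2.putText(i,str(x+k),(k*s,10),0,.35,(0,255,255)); cv2.line(i,(k*s,12),(k*s,18),(0,255,255))
    for k in range(0,h,20): cv2.putText(i,str(y+k),(0,k*s+4),0,.35,(0,255,255))
    cv2.imwrite(f"pics/{n}0c.png",i)
crop("top",185,145,200,150,4); crop("scene",270,180,200,150,4)
```

```text
(no output)
```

View pics/top0c.png

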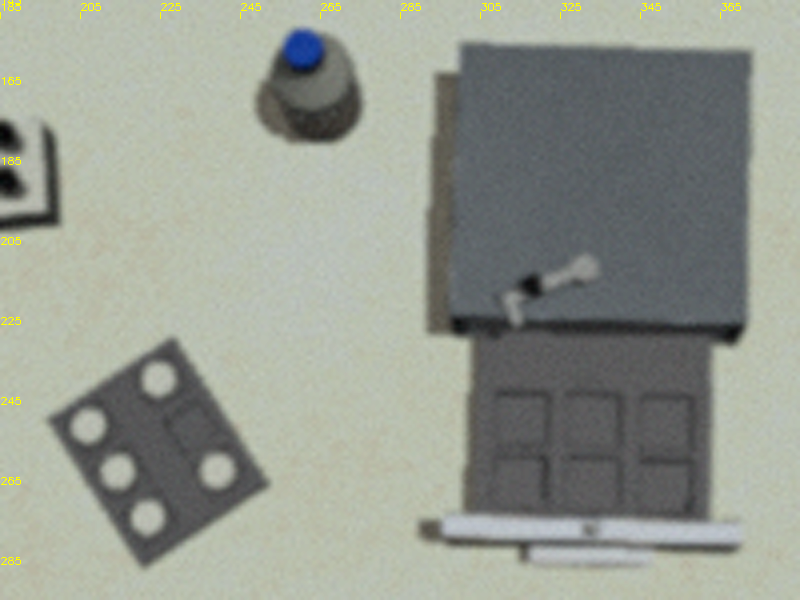

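View pics/scene0c.png

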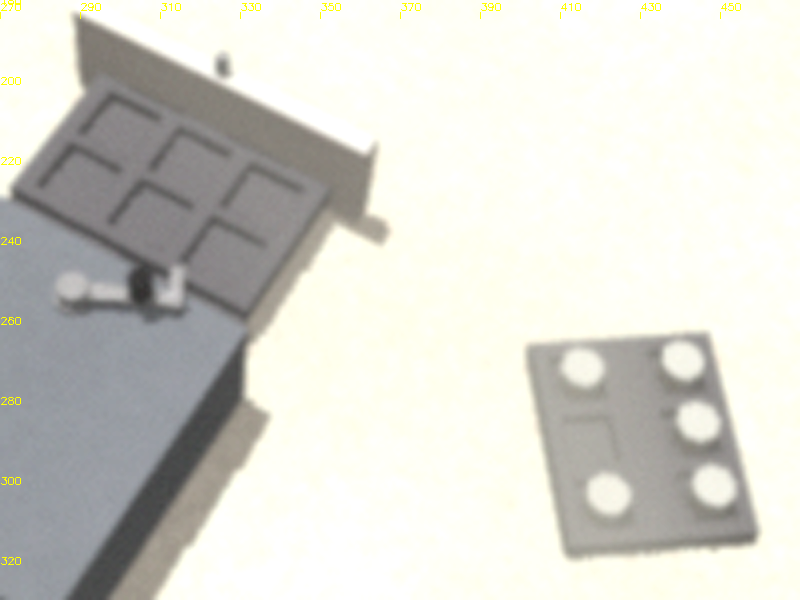

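The crops show 5 pots; the empty pocket is in the middle of one tray row, at about (232,252) in the top view. The pin is near (332,277), the knob near (317,216) and the pivot near (331,211). Next I'll fit the poses from both views.

```bash
cat > geo.py <<'E'
import numpy as np, cv2
from plant import robot
def proj(P,n):
    c=robot.get_calibration(n); f=240/np.tan(np.radians(c["vertical_fov"]/2))
    K=np.array([[f,0,c["cx"]],[0,f,c["cy"]],[0,0,1]])
    return cv2.projectPoints(np.array(P,float).reshape(-1,3),c["rvec"],c["tvec"],K,np.array([c["k1"],0,0,0,0.]))[0].reshape(-1,2)
def unproj(p,z,n):
    c=robot.get_calibration(n); f=240/np.tan(np.radians(c["vertical_fov"]/2))
    K=np.array([[f,0,c["cx"]],[0,f,c["cy"]],[0,0,1]])
    r=cv2.undistortPoints(np.array(p,float).reshape(-1,1,2),K,np.array([c["k1"],0,0,0,0.])).reshape(-1,2)
    R=cv2.Rodrigues(c["rvec"])[0]; C=-R.T@c["tvec"]
    d=np.c_[r,np.ones(len(r))]@R
    return C+d*((z-C[2])/d[:,2])[:,None]
def fr(x,y,yaw,P):
    P=np.array(P,float); c,s=np.cos(yaw),np.sin(yaw)
    return np.c_[x+c*P[:,0]-s*P[:,1],y+s*P[:,0]+c*P[:,1],P[:,2]]
E
cat > fit.py <<'E'
from geo import *
from scipy.optimize import least_squares
T=lambda p:np.array(p)/4+[185,145]-.375
S=lambda p:np.array(p)/4+[270,180]-.375
potT=T([(158,379),(88,426),(117,472),(148,518),(217,471)]); potS=S([(608,495),(714,487),(698,423),(683,360),(582,368)])
a=unproj(potT,.028,"top");b=unproj(potS,.028,"scene");print("pots top\n",a.round(4),"\nscene\n",b.round(4))
# tray: x axis along (158,379)->(217,471), y so that right-handed
cT=T([(173,338),(268,485),(144,567),(49,419)])
d=(a[4]-a[0]);yaw0=np.arctan2(d[1],d[0])
row=[(-.04,.03),(-.04,-.03),(0,-.03),(.04,-.03),(.04,.03)]
cor=[(-.065,.055),(.065,.055),(.065,-.055),(-.065,-.055)]
for s in(1,-1):
    pl=[(x,s*y,.028) for x,y in row]; cl=[(x,s*y,.014) for x,y in cor]
    f=lambda v:np.r_[(proj(fr(*v,pl),"top")-potT).ravel(),(proj(fr(*v,pl),"scene")-potS).ravel(),(proj(fr(*v,cl),"top")-cT).ravel()]
    r=least_squares(f,[*a[:,:2].mean(0),yaw0],x_scale=[.1,.1,1]);print("tray",s,r.x.round(4),"yaw",np.degrees(r.x[2]).round(1),"rms",np.sqrt(np.mean(r.fun**2)).round(2))
# unit
uT=T([(460,43),(751,51),(748,326),(450,318)]);uP=[(.1,.105,.085),(.1,-.105,.085),(-.1,-.105,.085),(-.1,.105,.085)]
wT=T([(522,419),(594,420),(667,424),(521,481),(595,484),(667,487)]);wP=[(x,y,.028) for x in(.023,-.023) for y in(.052,0,-.052)]
pP=[(-.06,0,.098)];pT=T([(590,526)]);pS=S([(222,58)])
dT=T([(443,515),(740,523),(739,547),(441,540)]);dP=[(-.052,.105,.082),(-.052,-.105,.082),(-.068,-.105,.082),(-.068,.105,.082)]
dS=S([(78,12),(374,145)]);dPs=dP[1:2]+dP[:1]
def f(v):
    ux,uy,yaw,d,dy=v
    D=fr(ux,uy,yaw,[(-d,dy,0)])[0]
    g=lambda P:fr(D[0],D[1],yaw,P)
    return np.r_[(proj(fr(ux,uy,yaw,uP),"top")-uT).ravel(),(proj(g(wP),"top")-wT).ravel(),(proj(g(pP),"top")-pT).ravel(),(proj(g(pP),"scene")-pS).ravel(),(proj(g(dP),"top")-dT).ravel(),(proj(g(dPs),"scene")-dS).ravel()]
r=least_squares(f,[.63,-.05,0,.18,0],x_scale=[.1,.1,1,.1,.1]);v=r.x
print("unit",v.round(4),np.degrees(v[2]).round(1),"res\n",r.fun.reshape(-1,2).round(1).tolist())
D=fr(*v[:3],[(-v[3],v[4],0)])[0];print("wells",D, "pin",fr(D[0],D[1],v[2],pP))
def inv(P): return fr(0,0,-v[2],P-np.array([v[0],v[1],0]))
k1,k2=unproj(T([(530,285)]),.117,"top"),unproj(S([(140,276)]),.117,"scene")
p1,p2=unproj(T([(586,266)]),.1,"top"),unproj(S([(72,287)]),.1,"scene")
print("knob",k1,k2,"unit",inv(k1),inv(k2),"\npivot",p1,p2,"unit",inv(p1),inv(p2))
ob=unproj([[262,160],[266,170]],.15,"top");print("bottle cap",ob,"rack",unproj([[172,188]],.09,"top"),"jar",unproj([[468,293]],.08,"top"))
E
python3 fit.py
```

```text
pots top
 [[0.5697 0.202  0.028 ]
 [0.5356 0.2524 0.028 ]
 [0.502  0.2304 0.028 ]
 [0.4686 0.2072 0.028 ]
 [0.5023 0.1578 0.028 ]] 
scene
 [[0.5701 0.1986 0.028 ]
 [0.5363 0.2494 0.028 ]
 [0.5031 0.2272 0.028 ]
 [0.4688 0.2049 0.028 ]
 [0.5029 0.1548 0.028 ]]
tray 1 [ 0.519   0.2031 -2.5567] yaw -146.5 rms 0.42
tray -1 [ 0.5133  0.2103 -2.383 ] yaw -136.5 rms 19.77
unit [ 0.6993 -0.1207 -0.0331  0.1865  0.0014] -1.9 res
 [[-0.3, 0.2], [0.1, 0.1], [0.3, -0.2], [-0.1, -0.1], [-0.1, 0.3], [-0.1, 0.5], [-0.4, -0.0], [-0.3, 0.7], [-0.7, 0.4], [-0.6, 0.1], [0.9, 0.8], [1.0, -0.3], [-0.4, 0.1], [1.2, 0.0], [1.4, -0.2], [-0.1, -0.3], [-1.0, -0.1], [-0.5, 2.8]]
wells [ 0.51297169 -0.11316177  0.        ] pin [[ 0.45300453 -0.11117681  0.098     ]]
knob [[ 0.61949947 -0.06903718  0.117     ]] [[ 0.6198216  -0.07355516  0.117     ]] unit [[-0.08150152  0.04900249  0.117     ]] [[-0.0810301   0.04449764  0.117     ]] 
pivot [[ 0.63605136 -0.10805686  0.1       ]] [[ 0.63584914 -0.10798927  0.1       ]] unit [[-0.06366781  0.01055176  0.1       ]] [[-0.06387217  0.01061262  0.1       ]]
bottle cap [[0.77027755 0.08089851 0.15      ]
 [0.74173157 0.0695724  0.15      ]] rack [[0.70929854 0.3440886  0.09      ]] jar [[ 0.40562083 -0.48678656  0.08      ]]
```

```bash
cat > arm.py <<'E'
from geo import *
TRAY=(.519,.2031,-2.5567); W=(.5130,-.1132); UYAW=-.0331; U=(.6993,-.1207)
POTS=[tuple(p[:2]) for p in fr(*TRAY,[(-.04,.03,0),(-.04,-.03,0),(0,-.03,0),(.04,-.03,0),(.04,.03,0)])]
WELLS=[tuple(p[:2]) for p in fr(*W,UYAW,[(x,y,0) for x in(.023,-.023) for y in(-.052,0,.052)])]
def ori(yaw):
    return [180,0,(np.degrees(yaw)+90)%180-90]
def to(x,y,z,yaw):
    robot.move_pose([x,y,z],ori(yaw))
def pick(p,yaw,ztip,reach,op=.042):
    to(*p,.2,yaw); robot.set_gripper(op)
    robot.line_to([*p,ztip+reach],vel=.12); robot.set_gripper(0.0)
    robot.line_to([*p,.2],vel=.15); return robot.observe()["gripper_width"]
def place(w,ztip,reach):
    to(*w,.2,UYAW); g=robot.observe()["gripper_width"]
    hit=robot.line_to([*w,ztip+reach+.02],vel=.15) or robot.line_to([*w,ztip+reach],vel=.05,guard=6)
    z=robot.observe()["tool_pos"][2]
    robot.set_gripper(.034); robot.line_to([*w,.2],vel=.15); return g,hit,z
E
python3 - <<'E'
from arm import *
print(robot.tip_reach, [v for v in map(lambda p:np.round(p,3),POTS)],np.round(WELLS,3))
o=robot.observe();print(o["tcp_rot"],o["time"])
for p in POTS:
    for y in(33.5,-146.5): print(robot.ik([*p,.09],[180,0,y]))
for w in WELLS: print(robot.ik([*w,.11],[180,0,-1.9]))
to(*POTS[0],.2,TRAY[2])
for w in(.0425,.024):
    robot.set_gripper(w);print(robot.tip_reach,robot.observe()["gripper_width"],robot.observe()["time"])
E
```

```text
0.0726 [array([0.569, 0.2  ]), array([0.536, 0.25 ]), array([0.502, 0.228]), array([0.469, 0.206]), array([0.502, 0.156])] [[ 0.534 -0.166]
 [ 0.536 -0.114]
 [ 0.538 -0.062]
 [ 0.488 -0.164]
 [ 0.49  -0.112]
 [ 0.492 -0.06 ]]
[-1.79935089e+02 -1.39175349e-02  1.56462628e+02] 0.1
[  6.9752949   10.74887126 -11.69255044  67.5585783    0.
 153.4752949 ]
[  6.9752949   10.74887126 -11.69255044  67.5585783    0.
 -26.5247051 ]
[ 12.37105145   8.77750062 -13.87822433  67.34427505   0.
 158.87105145]
[ 12.37105145   8.77750062 -13.87822433  67.34427505   0.
 -21.12894855]
[ 10.83476072   2.05261348 -21.0104465   66.93694002   0.
 157.33476072]
[ 10.83476072   2.05261348 -21.0104465   66.93694002   0.
 -22.66523928]
[  9.05907476  -4.92691042 -27.87752541  67.04938501   0.
 155.55907476]
[  9.05907476  -4.92691042 -27.87752541  67.04938501   0.
 -24.44092524]
[  2.9893092   -2.49172793 -25.54359463  66.94813331   0.
 149.4893092 ]
[  2.9893092   -2.49172793 -25.54359463  66.94813331   0.
 -30.5106908 ]
[-30.64857613   2.32979357 -18.55400205  69.11620439   0.
 151.25142387]
[-25.68407026   0.3369546  -20.57630767  69.08673774   0.
 156.21592974]
[-20.42962025  -0.83683426 -21.74684256  69.0899917    0.
 161.47037975]
[-33.17726423  -5.48512802 -26.23236033  69.25276768   0.
 148.72273577]
[-27.86202527  -7.76944041 -28.34935256  69.42008786   0.
 154.03797473]
[-22.17459067  -9.12725361 -29.58064413  69.54660948   0.
 159.72540933]
0.0726 0.04249522681465011 2.3833
0.0726 0.023893909810640115 2.7
```

Run:
```python
from arm import *
w=pick(POTS[0],TRAY[2],.017,.0726);print(w)
if w>.02:
    print(place(WELLS[0],.0345,.0726))
    print(robot.observe()["time"])
to(.45,.0,.3,0); 
i=robot.grab_frame("scene"); cv2.imwrite("pics/s1.png",cv2.convertScaleAbs(cv2.resize(i[160:360,230:490],None,fx=3,fy=3),alpha=1.6))
```

```text
0.02265836763178419
(0.022904555297569504, True, np.float64(0.10695058705065845))
9.0083
```

View pics/s1.png

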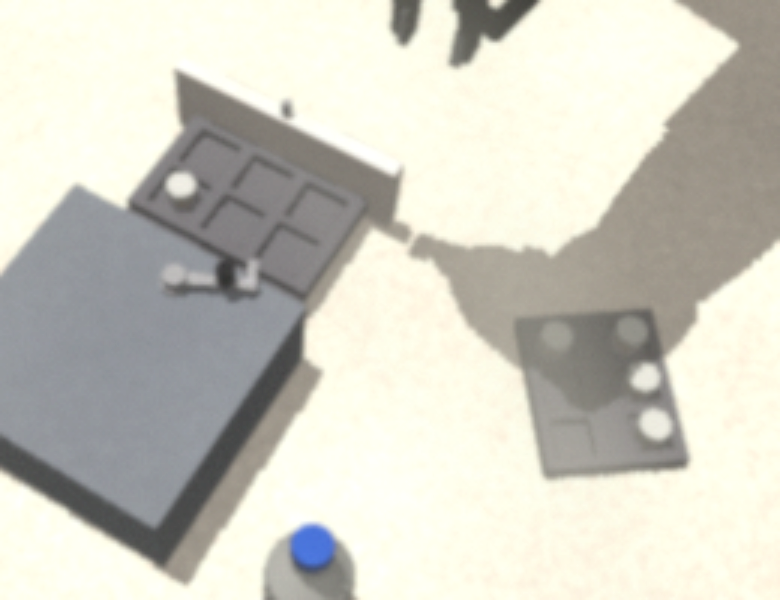

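Pot 1 sits in the far well at (180,185), and the other four are still in their pockets. I'll carry on with a cap check before each pick.

```bash
cat > run.py <<'E'
from arm import *
def ratios(idx):
    i=cv2.GaussianBlur(robot.grab_frame("top"),(3,3),0).max(2).astype(float)
    g=lambda P:i[tuple(np.round(proj([P],"top")[0]).astype(int)[::-1])]
    out=[]
    for k in idx:
        p=np.array(POTS[k]); c=np.array(TRAY[:2])
        e=fr(*TRAY,[(0,0,0)])[0,:2]; l=fr(0,0,-TRAY[2],[(*(p-c),0)])[0]
        b=fr(*TRAY,[(l[0],0,.014)])[0]
        out.append(round(g((*p,.028))/g(b),2))
    return out
def cycle(todo,wells):
    while todo:
        r=ratios(todo); print("ratios",dict(zip(todo,r)))
        if min(r)<1.3: print("moved?");cv2.imwrite("pics/bad.png",robot.grab_frame("top"));return
        k=todo.pop(0); w=wells.pop(0)
        g=pick(POTS[k],TRAY[2],.017,.0726); 
        if g<.02: print("no grip",k,g); return
        print(k,w,g,place(WELLS[w],.0345,.0726),robot.observe()["time"])
E
python3 - <<'E'
from run import *
to(*WELLS[0],.2,UYAW)
cycle([1,2,3,4],[1,2,3,5])
E
```

```text
ratios {1: np.float64(2.1), 2: np.float64(2.08), 3: np.float64(2.08), 4: np.float64(2.1)}
1 1 0.023196855149629415 (0.02291430168880551, True, np.float64(0.10696125791488123)) 18.3333
ratios {2: np.float64(2.1), 3: np.float64(2.05), 4: np.float64(2.08)}
2 2 0.022529220537762344 (0.023035634278569035, True, np.float64(0.10691844660015676)) 25.4167
ratios {3: np.float64(2.1), 4: np.float64(1.12)}
moved?
```

Run:
```python
from arm import *
to(.45,-.15,.35,UYAW)
i=robot.grab_frame("scene");j=robot.grab_frame("top")
cv2.imwrite("pics/s2raw.png",i);cv2.imwrite("pics/t2raw.png",j)
a=cv2.resize(i[180:340,260:480],(800,582),interpolation=cv2.INTER_CUBIC)
cv2.imwrite("pics/s2.png",cv2.convertScaleAbs(a,alpha=1.4))
cv2.imwrite("pics/t2.png",cv2.convertScaleAbs(cv2.resize(j[145:295,185:385],None,fx=4,fy=4,interpolation=cv2.INTER_CUBIC),alpha=1.4))
```

```text
(no output)
```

View pics/s2.png

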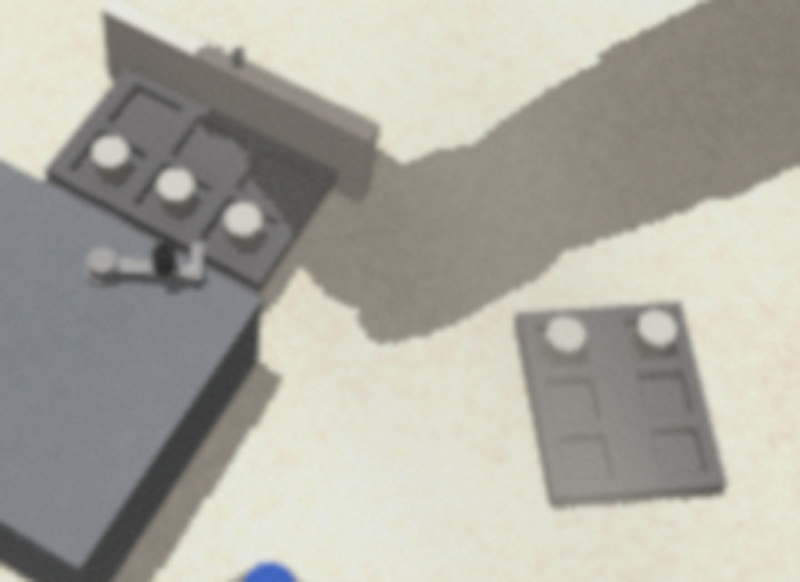

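View pics/t2.png

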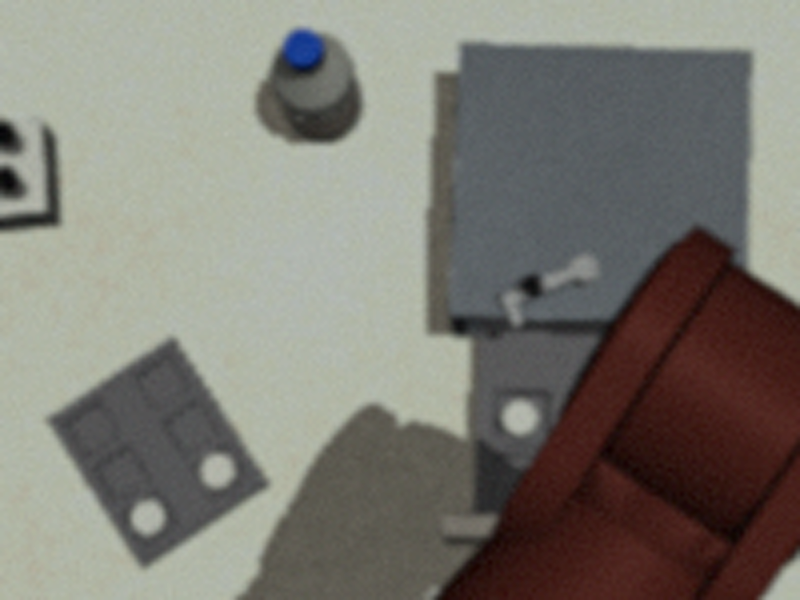

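Only a shadow: both remaining pots are in their pockets at about (565,335) and (657,330), and the three placed pots are in their wells. I'll take the next pot from this parked pose.

Run:
```python
from run import *
cycle([3],[3])
to(.45,-.15,.35,UYAW)
cycle([4],[5])
to(.40,.2,.35,0)
i=robot.grab_frame("scene")
cv2.imwrite("pics/s3.png",cv2.convertScaleAbs(cv2.resize(i[180:340,260:480],(800,582),interpolation=cv2.INTER_CUBIC),alpha=1.4))
j=robot.grab_frame("top")
cv2.imwrite("pics/t3.png",cv2.convertScaleAbs(cv2.resize(j[145:295,185:385],None,fx=4,fy=4,interpolation=cv2.INTER_CUBIC),alpha=1.4))
print(robot.observe()["time"])
```

```text
ratios {3: np.float64(2.08)}
3 3 0.02300507284160134 (0.0227835261412446, True, np.float64(0.10687356193112672)) 33.9167
ratios {4: np.float64(2.06)}
4 5 0.023088549187871565 (0.022607961390247358, True, np.float64(0.10685505273838777)) 41.4333
46.2667
```

View pics/s3.png

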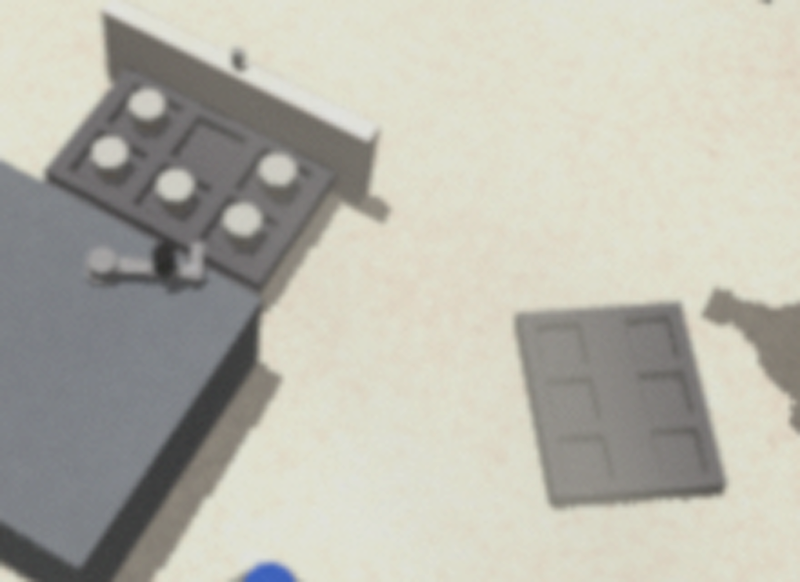

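All five pots are seated in wells, with caps at about (147,104), (109,153), (174,187), (243,219) and (278,170), and the tray is empty. Now I'll push the drawer shut.

```bash
cat > push.py <<'E'
from arm import *
u=np.array([np.cos(UYAW),np.sin(UYAW)])
def at(s): # tool centre s m along unit x from wells point
    return np.array(W)+u*s
E
python3 - <<'E'
from push import *
robot.set_gripper(0)
p=at(-.115);to(*p,.22,UYAW);robot.line_to([*p,.131])
robot.line_to([*at(-.085),.131],vel=.1,guard=12)
h=robot.line_to([*at(-.068-.011+.125),.131],vel=.06,guard=15)
o=robot.observe();print(h,o["tool_pos"],o["ft_force"])
if not h:
    h=robot.line_to([*at(-.068-.011+.16),.131],vel=.02,guard=15)
    o=robot.observe();print(h,o["tool_pos"],o["ft_force"])
t=o["tool_pos"][:2]-np.array(U);print("unit x of tool",t@u,"travel",(o["tool_pos"][:2]-np.array(W))@u+.079)
p=o["tool_pos"][:2]-u*.04
robot.line_to([*p,.131]);robot.line_to([*p,.25]);to(.40,.2,.35,0)
i=robot.grab_frame("scene");cv2.imwrite("pics/s4raw.png",i)
cv2.imwrite("pics/s4.png",cv2.convertScaleAbs(cv2.resize(i[190:340,220:420],None,fx=4,fy=4,interpolation=cv2.INTER_CUBIC),alpha=1.4))
cv2.imwrite("pics/t4raw.png",robot.grab_frame("top"))
print(robot.observe()["time"])
E
```

```text
False [ 0.55888494 -0.11457386  0.13103499] [-3.04728141 -0.07808108 -0.72173296]
True [ 0.57234603 -0.11494624  0.13045748] [-0.47497459  0.28636265  0.61000456]
unit x of tool -0.12707484576623077 travel 0.1383713121513528
61.8083
```

View pics/s4.png

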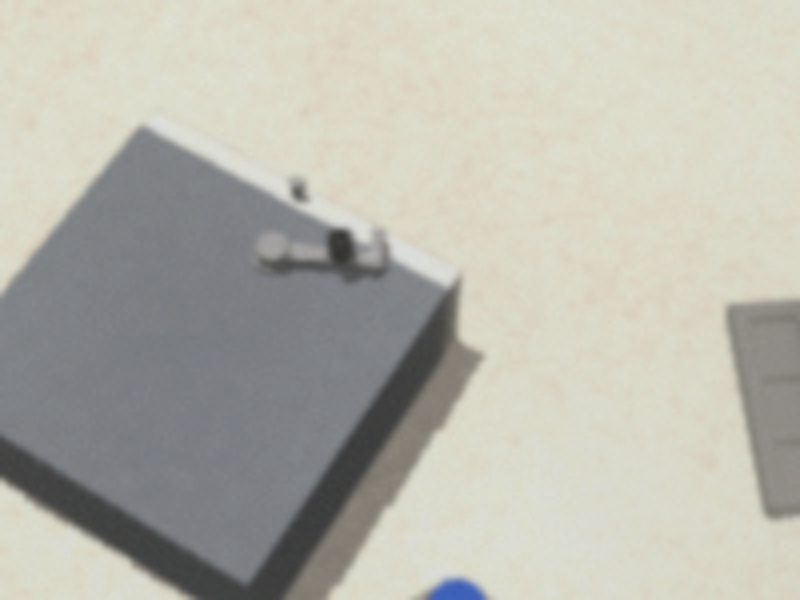

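The drawer is shut: the tool stopped at the expected -0.127 in unit x, and the drawer front lies flush with the unit. The hook is still open, with its knob at (340,245). Next I'll swing the hook closed.

```bash
cat > hook.py <<'E'
from push import *
PV=np.array([.636,-.108])
def kp(a,off):
    l=np.array([-np.cos(a),np.sin(a)])*.038+np.array([np.sin(a),np.cos(a)])*off
    return PV+fr(0,0,UYAW,[(*l,0)])[0,:2]
E
python3 - <<'E'
from hook import *
Z=.1756;a0=1.12
p=kp(a0,.036);to(*p,.25,UYAW-a0)
print("descend",robot.line_to([*p,Z],vel=.08,guard=8))
robot.line_to([*kp(a0,.0215),Z],vel=.05,guard=8)
for a in np.linspace(a0,0,9)[1:]:
    h=robot.line_to([*kp(a,.0215),Z],vel=.05,rotation=ori(UYAW-a),guard=10)
    f=robot.observe()["ft_force"];print(round(a,2),h,f.round(1))
    if h: break
if not h:
    h=robot.line_to([*kp(0,.009),Z],vel=.02,guard=8)
o=robot.observe();print(h,o["tool_pos"],kp(0,.0215),o["ft_force"])
p=o["tool_pos"][:2]+fr(0,0,UYAW,[(0,.025,0)])[0,:2]
robot.line_to([*p,Z]);robot.line_to([*p,.27]);to(.40,.2,.35,0)
i=robot.grab_frame("scene")
cv2.imwrite("pics/s5.png",cv2.convertScaleAbs(cv2.resize(i[200:290,230:350],None,fx=6,fy=6,interpolation=cv2.INTER_CUBIC),alpha=1.4))
print(robot.observe()["time"])
E
```

```text
descend False
0.98 False [-0.3  0.1  0.3]
0.84 False [0.3 0.8 0. ]
0.7 False [-0.3  0.  -0.5]
0.56 False [ 0.2  0.7 -0.3]
0.42 False [0.  0.6 0.4]Traceback (most recent call last):
  File "<stdin>", line 7, in <module>
plant.IKError: the arm cannot follow that straight line within its joint ranges
```

Joint 6 has reached its range, so I'll finish the swing at the present orientation.

```bash
cat > fin.py <<'E'
from hook import *
Z=.1756;b=.42
def kq(a,off):
    l=np.array([-np.cos(a),np.sin(a)])*.038+np.array([np.sin(b),np.cos(b)])*off
    return PV+fr(0,0,UYAW,[(*l,0)])[0,:2]
h=False
for a in(.28,.14,0):
    h=robot.line_to([*kq(a,.0215),Z],vel=.05,guard=10)
    print(a,h,robot.observe()["ft_force"].round(1))
    if h: break
if not h: h=robot.line_to([*kq(-.3,.0215),Z],vel=.02,guard=8)
o=robot.observe();print(h,o["tool_pos"],kq(0,.0215),o["ft_force"])
p=o["tool_pos"][:2]+fr(0,0,UYAW,[(0.01,.025,0)])[0,:2]
robot.line_to([*p,Z]);robot.line_to([*p,.27]);to(.40,.2,.35,0)
i=robot.grab_frame("scene")
cv2.imwrite("pics/s5.png",cv2.convertScaleAbs(cv2.resize(i[200:290,230:350],None,fx=6,fy=6,interpolation=cv2.INTER_CUBIC),alpha=1.4))
print(robot.observe()["time"])
E
python3 fin.py
```

```text
0.28 False [0.4 0.5 0.3]
0.14 False [0.7 0.3 0.7]
0 False [0.7 0.4 0.9]
True [ 0.60753052 -0.08875347  0.17530562] [ 0.60743254 -0.0874119 ] [0.75040384 2.48951009 2.36262161]
69.7583
```

View pics/s5.png

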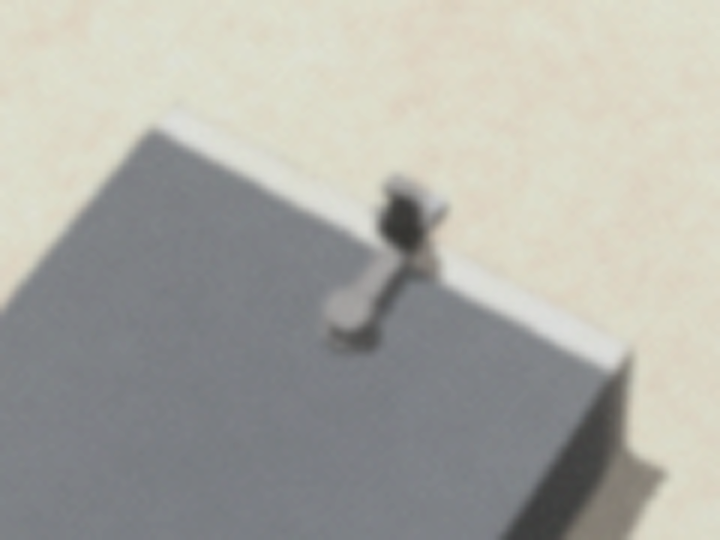

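Run:
```python
from hook import *
for a in(0,.1,.2):
    P=[*kp(a,0),.117];print(a,(proj([P],"scene")-[230,200])*6)
print("before: knob px fit",(proj([[*kp(1.12,0),.117]],"scene")),"measured",270+140/4,180+276/4)
i=robot.grab_frame("top")[190:250,290:370]
cv2.imwrite("pics/t6.png",cv2.convertScaleAbs(cv2.resize(i,None,fx=8,fy=8,interpolation=cv2.INTER_CUBIC),alpha=1.8))
```

```text
0 [[399.59775031 209.03189884]]
0.1 [[408.00828842 213.94091723]]
0.2 [[415.79977379 219.56174306]]
before: knob px fit [[304.56273232 248.94650167]] measured 305.0 249.0
```

View pics/t6.png

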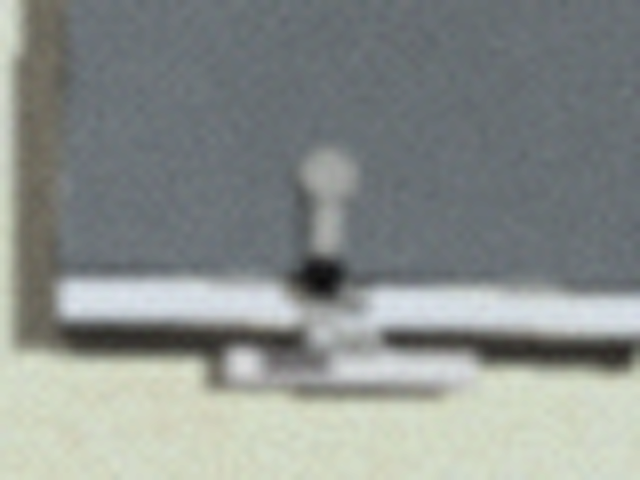

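The top view shows the hook lying along the unit's axis: pivot (328,172), knob (322,275), and the bent end in front of the pin. I'll give it one firmer push to confirm it's at the stop.

Run:
```python
from hook import *
Z=.1756;b=.42
def kq(a,off):
    l=np.array([-np.cos(a),np.sin(a)])*.038+np.array([np.sin(b),np.cos(b)])*off
    return PV+fr(0,0,UYAW,[(*l,0)])[0,:2]
p=kq(0,.04);to(*p,.27,UYAW-b);robot.line_to([*p,Z],vel=.1,guard=10)
h=robot.line_to([*kq(0,.005),Z],vel=.02,guard=15)
o=robot.observe();t=o["tool_pos"][:2];print(h,t,"past",np.linalg.norm(kq(0,.04)-t))
robot.line_to([*p,Z]);robot.line_to([*p,.27]);to(.40,.2,.35,0)
i=robot.grab_frame("scene");print(robot.observe()["time"])
cv2.imwrite("pics/s7.png",cv2.convertScaleAbs(cv2.resize(i[180:340,220:480],None,fx=3,fy=3,interpolation=cv2.INTER_CUBIC),alpha=1.4))
```

```text
True [ 0.60663841 -0.08887202] past 0.020160561916811977
75.7917
```

View pics/s7.png

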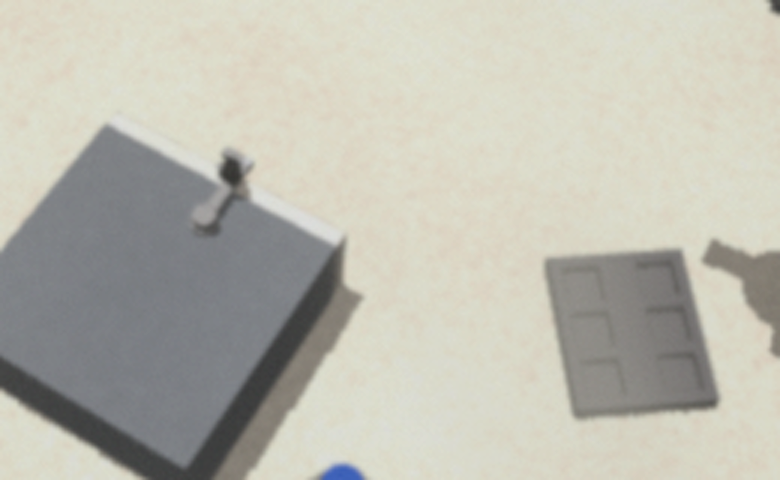

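The firmer push stopped at the same place, so the hook is at its stop around the pin at (235,165). The drawer is shut and the tray empty, so I'm handing in.

```bash
python3 -c "
from plant import robot
print(robot.job_done())"
```

```text
the job is handed in; nothing more can be done
None
```

I put all five sample pots into separate drawer wells, pushed the drawer fully shut, swung the hook closed to its stop at the pin, and handed the job in at about 76 s; no verdict came back.

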